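Roll the edge trim home on a panel

ROBOT

A 6-joint arm with a two-finger parallel gripper is mounted at the origin on the work surface; the furniture and walls round the work are solid. World frame = base frame: x ahead of the robot, y to its left, z up, the work surface at z = 0. Lengths are in m, angles in rad, forces in N, time in s.
With the tool pointing down it reaches from about 0.375 to 0.9 m from the base axis. Payload 3.1 kg.
Tool frame: the origin (TCP) lies between the finger pads; the fingertips stand 8 mm ahead of it and the grasp point (between the pads) lies 11 mm behind it; z points along the fingers, y is the line along which they close (so a half turn about z gives the same grasp; the last joint's range is limited). The gripper opens to 87 mm and grips with 3 to 60 N. Pads are 19 mm wide; open, the fingers measure 117 mm over their backs; the gripper's body (75 mm by 190 mm) begins 51 mm behind the grasp point.
Start: joints at [0.964, 0.527, 1.433, -0, 1.181, -0.178], TCP at [0.26, 0.568, 0.202] pointing down, gripper open.
Joint ranges: [-3.08, 3.08], [-0.75, 2.2], [0.22, 2.44], [-1.43, 4.57], [0, 2.65], [-2.85, 2.85]. Speed limits (rad/s): [2.79, 2.79, 3.14, 3.14, 3.14, 3.14].

INTERFACE

Orientations are given as a unit quaternion [x, y, z, w].
In Python, from rig import robot, vision, job gives the robot as it stands.
- The arm moves only by the shell command python3 -m handwheel 'ROWS' [OPENING] [FORCE]. ROWS is JSON, a list of rows, each a list of 4 numbers: the shift along the tool's x, y, z as a fraction of full scale, then the turn about the tool's z as a fraction of full scale. A call has 1 to 20 rows; each row is the pose to reach, as a shift and turn from the pose commanded when the call began, along the tool's axes at that moment, turning the shorter way round; what a row does not reach only later rows make up. Full scale, the value 1, is 300 mm for a shift and 2 pi rad for a turn. A row lasts 1/12 s, in which the tool goes at most 41.7 mm and 7.16 degrees, less where a joint would pass 70% of its speed; a pose out of reach is approached as far as the arm can. A call with a number of a shift or a turn outside -1 to 1 is refused whole. A call with a gripper value outside its range is refused whole. OPENING is the opening in per cent of the stroke, from 0 (shut) to 100 (fully open), set as the call begins (- or left out, the last holds). The fingers move at their own pace and stop on an object; FORCE is the grip in N (left out, the last holds). Time passes only in rows, so rows that repeat a pose let the fingers close. It gives the time, the measured TCP pose, the force, the opening and the grip force at its end, in the units of the state.
- robot.get_obs(): the state, without advancing time (a new reading comes with each control period).
- vision.camera(name): name is "side" or "top" or "wrist"; returns a dict with "frame" (420x560x3 uint8, red, green, blue), "K" (3x3 intrinsics, pixels), "cam_to_world" (4x4, takes a point from camera to world coordinates); the wrist camera has in their place "hand_eye" (4x4, takes a point from camera to tool coordinates, whose origin is the TCP and whose axes are the flange's). Camera axes: x right, y down, z forward; pixel columns grow to the right and rows downward; lengths in m; the calibration is good to about 2 mm. A picture is of the moment at which its call begins: read the wrist's pose just before it. There is no depth.
- job.hand_in(): hands the job in; it is judged then, once.
Trained networks look in the newest picture that a camera, given by its name, has taken for a name from the list of things; names that differ only in an ending like _2 or _b are one class to them, and where a whole thing is asked for, a point or a joint stands for the part that bears it (a point fixed in the world has none). Each returns a list of dicts, best first, with "conf" (0 to 1); they miss things now and then, are a little off and sometimes report something else, mostly with a low value. They report only what shows in the picture. A call takes as long as a camera call. They do not tell look-alikes from the thing itself.
- vision.look_for(camera, label): "point" ([row, column] in pixels, amid what is visible of it).
- vision.outline_of(camera, label): "mask" (420x560 bool, what is visible of it) and "point" ([row, column] in pixels, amid what is visible of it).
The state is a dict: "time": time; "q": joint angles; "joint_velocities": joint speeds; "joint_torque": joint torques, N m; "position": TCP position; "tool_rot": TCP orientation; "ft_force": force on the tool from outside, world axes, zero at the start; "moment": the same for the moment, N m; "grip_width": finger opening in m; "grip_force": force on a finger pad.
Only numpy, scipy, OpenCV 4.12 (cv2) and the standard library are available. Lean on these libraries where they do the work, as an engineer would, in place of code of your own. Each camera call takes 0.05 s, during which the arm holds its last target. There are 200 camera calls.

TASK

The grey trim along the top edge of the pale grey panel in the holding jig has only been started in its groove. Take the hand roller by its handle from its stand and roll it along the trim with firm but not crushing pressure until the trim is seated flush along its whole length, keeping the gripper itself off the panel and jig. Then put the roller back upright, fully down in its stand, and let go, leaving the other things on the bench where they are.

Things in the scene. Friction and masses are not known exactly. Their poses are not given: they have to be found in the camera images.
- jig: Fixed holding jig: plywood base 280 x 84 x 18 mm, two pairs of wooden cheeks 70 mm high (at x = -95 and 95 mm), each with a black star knob on the +y side (to y = 65 mm). Origin: centre of the underside of the base, on the worktop; x along the trim, z up. The cheeks clamp a pale grey panel 250 x 22 x 90 mm on edge, its top edge 108 mm above this origin or up to 12 mm more. It does not move.
- trim_mid (a point): Middle of the grey trim (200 mm along x, 24 wide), at the lowest height its top face can have when seated, 111 mm over the worktop; axes as the jig. The panel was clamped by hand: at mid-length the seated face really lies 0 to 12 mm above this point, and slopes along x by up to 2.3 degrees either way (4 mm at the ends); this is not reported. More than 40 N from the roller crushes the trim.
- roller_grip (a point): Centre of the wooden handle of the loose hand roller (0.3 to 0.5 kg, 115 mm high), upright in its stand. Handle 26 x 26 mm square, flats facing x and y, from 31 mm below to 31 mm above this point; under it a steel collar 38 mm across, 9 mm high. z up along the handle, axle along y: it rolls along x. A grip of 40 N or more holds while pressing with 15 N.
- roller: The same hand roller; origin at the middle of the tyre's lowest line, 83 mm below the handle's centre, axes the same. Free-running rubber tyre 36 mm in diameter, 40 mm wide, in a steel fork 34 mm (x) by 58 mm (y) whose two side plates end 6 mm above this origin.
- stand_ledge (a point): Fixed wooden stand, 74 x 96 x 34 mm: a pocket 43 mm (x) by 66 mm (y), about 4 mm to spare round the fork. The fork's side plates stand on two ledges, the tyre hangs free. This point: mid-pocket at ledge height, 20 mm over the worktop; walls reach 14 mm above it. Roller home: axle along y here (either way round), handle centre 77 mm above this point.
- trim_1 (a joint): How far stretch 1 of 10 of the trim (20 mm long, centred at x = -90 mm of trim_mid) still stands proud of its seat, in m; 0 = fully seated. Each stretch goes down by itself under about 6 N, stays where it is pushed and does not spring back; at 0 it meets a firm stop. Starts lie between 0.0015 and 0.005.
- trim_2 (a joint): How far stretch 2 of 10 of the trim (20 mm long, centred at x = -70 mm of trim_mid) still stands proud of its seat, in m; 0 = fully seated. Behaves as stretch 1.
- trim_3 (a joint): How far stretch 3 of 10 of the trim (20 mm long, centred at x = -50 mm of trim_mid) still stands proud of its seat, in m; 0 = fully seated. Behaves as stretch 1.
- trim_4 (a joint): How far stretch 4 of 10 of the trim (20 mm long, centred at x = -30 mm of trim_mid) still stands proud of its seat, in m; 0 = fully seated. Behaves as stretch 1.
- trim_5 (a joint): How far stretch 5 of 10 of the trim (20 mm long, centred at x = -10 mm of trim_mid) still stands proud of its seat, in m; 0 = fully seated. Behaves as stretch 1.
- trim_6 (a joint): How far stretch 6 of 10 of the trim (20 mm long, centred at x = 10 mm of trim_mid) still stands proud of its seat, in m; 0 = fully seated. Behaves as stretch 1.
- trim_7 (a joint): How far stretch 7 of 10 of the trim (20 mm long, centred at x = 30 mm of trim_mid) still stands proud of its seat, in m; 0 = fully seated. Behaves as stretch 1.
- trim_8 (a joint): How far stretch 8 of 10 of the trim (20 mm long, centred at x = 50 mm of trim_mid) still stands proud of its seat, in m; 0 = fully seated. Behaves as stretch 1.
- trim_9 (a joint): How far stretch 9 of 10 of the trim (20 mm long, centred at x = 70 mm of trim_mid) still stands proud of its seat, in m; 0 = fully seated. Behaves as stretch 1.
- trim_10 (a joint): How far stretch 10 of 10 of the trim (20 mm long, centred at x = 90 mm of trim_mid) still stands proud of its seat, in m; 0 = fully seated. Behaves as stretch 1.
- glue_bottle: Yellow glue bottle with an orange cap, 164 mm high, standing on the worktop; bystander. Origin: centre of its underside.
- tape_measure: Tape measure, 37 x 81 x 62 mm; bystander. Origin: centre of its underside.
- mallet: Black rubber mallet with a wooden handle, 95 x 239 x 58 mm, lying; bystander. Origin: centre of its underside.
- grey_tape: Roll of grey tape, 92 mm across, 44 mm high, lying flat; bystander. Origin: centre of its underside.
- pencil_flat: Carpenter's pencil, 15 x 173 x 8 mm, lying; bystander. Origin: centre of its underside.
- trim_offcut: Offcut of the same grey trim, 85 x 24 x 12 mm, lying face down; bystander. Origin: centre of its underside.
- tyre (a joint): Turning angle of the roller's tyre about its axle, rad; it runs freely and has no stops.
Mind the look-alikes: they are no part of the job. Leave any green or pink look-alike of the roller alone.

How it is judged:
On the way, in this order (a step that is already met when the one before it is completed fails the run):
1. the roller has been lifted out of its stand (z of roller_grip in the frame of stand_ledge above 0.12 m), for 0.1 s.
2. the roller rolls on the trim under firm pressure, its tyre turning (contact force between roller and jig above 5 N and z of roller_grip in the frame of jig above 0.18 m and (velocity of joint tyre above 0.3 rad/s or velocity of joint tyre below -0.3 rad/s)), for 0.05 s.
3. every stretch of the trim is seated to within 0.8 mm (value of joint each of trim_1, trim_2, trim_3, trim_4, trim_5, trim_6, trim_7, trim_8, trim_9, trim_10 below 0.0008 m), for 0.2 s.
At the end, for the whole second after the job is handed in: All ten stretches of the trim stand less than 0.8 mm proud; the roller stands upright (within 0.06 rad) and at rest in its stand, its handle centre within 9 mm sideways of the stand's point and less than 79.5 mm above the ledges (77 mm when fully down) (all of step 3 and horizontal distance between roller_grip and stand_ledge below 0.009 m and z of roller_grip in the frame of stand_ledge below 0.0795 m and angle between roller_grip's own z axis and vertical below 0.06 rad and linear speed of roller below 0.02 m/s); the robot touches nothing.
It fails at once if the roller is pressed on the panel, trim or jig with more than 40 N (crushes the trim) (contact force between roller and jig above 40 N).
It fails at once if the gripper touches the panel, trim or jig (contact force between any of the fingers, the arm and jig above 1 N).
It fails at once if the glue bottle, tape measure, mallet, grey tape, pencil or trim offcut is moved by more than 30 mm (distance of any of glue_bottle, tape_measure, mallet, grey_tape, pencil_flat, trim_offcut from where it was at the start of the episode above 0.03 m).
It also fails if it takes over 72 s, if anything falls off the work surface, if the arm or the gripper's body presses on something with over 40 N, if the wrist force passes 120 N, or if a joint passes its speed limit or range.

## Working session

There is one attempt and no reset: what is moved stays moved. The work goes in short steps, Python scripts to look and compute and a shell command to move; the robot and the scene stay as the last step left them, time stands still between calls to the robot, and variables do not carry over. Pictures are saved under pics/ and viewed, at most 10 in all, crops included, and the job is handed in when it is done.

```bash
ls; mkdir -p pics; cat > h.py <<'E'
import numpy as np, cv2
from rig import robot, vision, job
from scipy.spatial.transform import Rotation as R
def cam(n):
    o=robot.get_obs(); c=vision.camera(n)
    if n=="wrist":
        T=np.eye(4);T[:3,:3]=R.from_quat(o["tool_rot"]).as_matrix();T[:3,3]=o["position"]
        c["T"]=T@np.array(c["hand_eye"])
    else: c["T"]=np.array(c["cam_to_world"])
    return c
def ray(c,p,z):
    d=c["T"][:3,:3]@np.linalg.inv(c["K"])@np.array([p[1],p[0],1.]);o=c["T"][:3,3]
    return o+d*(z-o[2])/d[2]
def proj(c,P):
    q=np.linalg.inv(c["T"])@np.r_[P,1];u=np.array(c["K"])@q[:3];return u[1]/u[2],u[0]/u[2]
def save(c,n): cv2.imwrite("pics/"+n,cv2.cvtColor(c["frame"],cv2.COLOR_RGB2BGR))
E
python3 - <<'E'
from h import *
print(robot.get_obs())
zs=dict(jig=.06,trim_mid=.115,roller=.1,roller_grip=.097,stand_ledge=.034,glue_bottle=.08,tape_measure=.03,mallet=.03,grey_tape=.02,trim_offcut=.006)
for n in("top","side"):
    c=cam(n);save(c,n+".png");print(n,c["T"].round(3).tolist())
    for l in zs:
        try: print(l,[(np.round(d["point"]),round(d["conf"],2),ray(c,d["point"],zs[l]).round(3)) for d in vision.look_for(n,l)])
        except Exception as e: print(l,e)
E
```

```text
pics
{'time': 0.0, 'q': array([ 9.63479881e-01,  5.28485821e-01,  1.43392654e+00,  1.88177738e-05,
        1.18134799e+00, -1.78543849e-01]), 'joint_velocities': array([ 0.00031083, -0.00079815,  0.00069458, -0.00127569,  0.00010202,
        0.00071235]), 'joint_torque': array([-3.95502966e-04, -4.40042818e+01, -1.76591384e+01,  6.32872316e-02,
        5.82536578e-02, -1.86312177e-04]), 'position': array([0.25938879, 0.56777745, 0.20055188]), 'tool_rot': array([ 2.12751191e-01,  9.77105806e-01, -9.97921591e-04, -4.23041043e-04]), 'ft_force': array([-0.56774811,  1.17637917, -0.05944317]), 'moment': array([-0.01952478,  0.00771574, -0.01194088]), 'grip_force': 0.0, 'grip_width': 0.0869191210393509}
top [[0.023, -0.997, 0.078, 0.399], [-1.0, -0.022, 0.008, -0.083], [-0.006, -0.078, -0.997, 1.476], [0.0, 0.0, 0.0, 1.0]]
jig [(array([207., 346.]), 0.95, array([ 0.511, -0.262,  0.06 ]))]
trim_mid [(array([205., 342.]), 0.69, array([ 0.512, -0.242,  0.115]))]
roller [(array([242., 359.]), 0.68, array([ 0.397, -0.297,  0.1  ])), (array([282., 346.]), 0.63, array([ 0.275, -0.26 ,  0.1  ])), 
[... 1823 characters left out ...]
0.232,  0.097])), (array([236., 203.]), 0.92, array([ 0.446, -0.342,  0.097])), (array([221., 190.]), 0.59, array([ 0.341, -0.318,  0.097])), (array([286., 269.]), 0.57, array([ 0.772, -0.362,  0.097]))]
stand_ledge [(array([249., 206.]), 0.86, array([ 0.431, -0.328,  0.034]))]
glue_bottle [(array([282., 228.]), 0.59, array([ 0.662, -0.416,  0.08 ]))]
tape_measure [(array([206., 272.]), 0.63, array([0.38 , 0.008, 0.03 ])), (array([170., 361.]), 0.29, array([0.423, 0.453, 0.03 ]))]
mallet [(array([165., 359.]), 0.82, array([0.389, 0.484, 0.03 ]))]
grey_tape [(array([302., 194.]), 0.86, array([ 0.603, -0.499,  0.02 ]))]
trim_offcut [(array([307., 164.]), 0.45, array([ 0.548, -0.561,  0.006]))]
```

```bash
python3 - <<'E'
import cv2,numpy as np
t=cv2.imread("pics/top.png")[120:310,250:450];s=cv2.imread("pics/side.png")[170:320,140:300]
cv2.imwrite("pics/t1.png",cv2.resize(t,None,fx=3.1,fy=3.1,interpolation=3));cv2.imwrite("pics/s1.png",cv2.resize(s,None,fx=4,fy=4,interpolation=3))
E
```

```text
(no output)
```

View pics/t1.png

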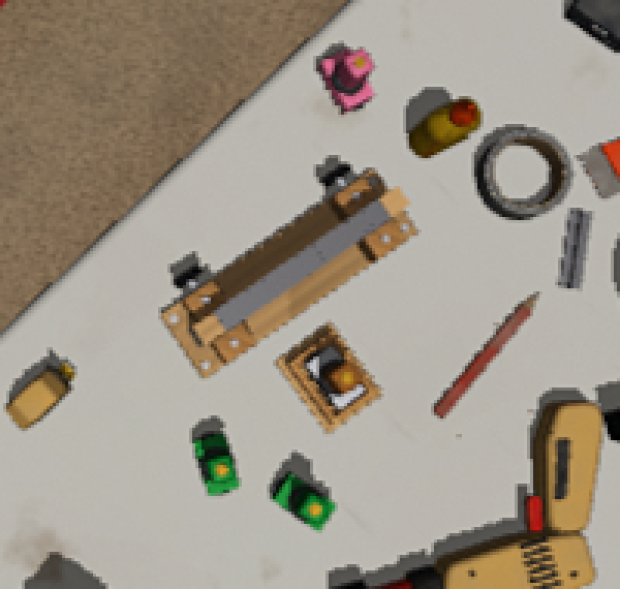

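View pics/s1.png

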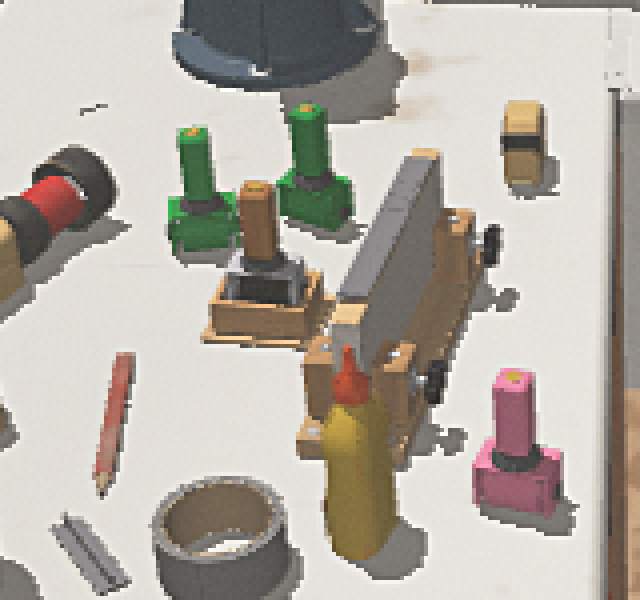

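```bash
cat >> h.py <<'E'
def tool():
    o=robot.get_obs();M=R.from_quat(o["tool_rot"]).as_matrix();return o["position"],M
def rows(P,head):  # shift (fractions) to TCP P, turn so tool y heads 'head' deg (mod 180)
    p,M=tool();s=M.T@(np.array(P)-p)/.3
    h=np.degrees(np.arctan2(M[1,1],M[0,1]));d=(head-h+90)%180-90
    return s.round(4),"yawnow",h.round(2),"turn",round(-d/360,4),"alt",round((-d+180*np.sign(d))/360,4)
def pca(c,m,z):
    rr=np.argwhere(m);P=np.array([ray(c,p,z) for p in rr])[:,:2].astype(np.float32)
    return cv2.minAreaRect(P)
E
python3 - <<'E'
from h import *
for n in("top","side"):
    c=cam(n)
    for l,z in(("trim_mid",.117),("stand_ledge",.03),("roller_grip",.12),("jig",.07),("trim_1",.117)):
        for d in vision.outline_of(n,l)[:2]: print(n,l,round(d["conf"],2),d["mask"].sum(),np.round(d["point"]),[np.round(x,3) for x in pca(c,d["mask"],z)])
for P in([.45,.1,.35],[.39,-.285,.35]): print(rows(P,-52))
E
```

```text
top stand_ledge 0.89 434 [244. 348.] [array([ 0.401, -0.298]), array([0.097, 0.074]), np.float64(36.007)]
top roller_grip 0.54 240 [243. 359.] [array([ 0.403, -0.291]), array([0.062, 0.04 ]), np.float64(39.63)]
top roller_grip 0.54 191 [283. 347.] [array([ 0.279, -0.261]), array([0.059, 0.032]), np.float64(57.655)]
top jig 0.88 2140 [206. 341.] [array([ 0.517, -0.25 ]), array([0.103, 0.278]), np.float64(34.976)]
top jig 0.21 421 [245. 351.] [array([ 0.399, -0.292]), array([0.094, 0.072]), np.float64(36.614)]
top trim_1 0.62 18 [225. 323.] [array([ 0.459, -0.185]), array([0.015, 0.009]), np.float64(0.911)]
top trim_1 0.62 37 [218. 331.] [array([ 0.472, -0.203]), array([0.02 , 0.018]), np.float64(46.047)]
side trim_mid 0.75 1936 [244. 242.] [array([ 0.579, -0.292]), array([0.11 , 0.407]), np.float64(36.122)]
side stand_ledge 0.77 389 [248. 207.] [array([ 0.423, -0.314]), array([0.104, 0.102]), np.float64(49.502)]
side stand_ledge 0.41 34 [243. 226.] [array([ 0.447, -0.248]), array([0.024, 0.023]), np.float64(44.552)]
side roller_grip 0.92 367 [236. 204.] [array([ 0.454, -0.334]), array([0.057, 0.169]), np.float64(52.783)]
side roller_grip 0.83 588 [285. 268.] [array([ 0.772, -0.359]), array([0.063, 0.16 ]), np.float64(46.747)]
side jig 0.82 1823 [244. 240.] [array([ 0.526, -0.253]), array([0.113, 0.412]), np.float64(36.157)]
side trim_1 0.4 29 [243. 227.] [array([ 0.552, -0.325]), array([0.018, 0.023]), np.float64(51.326)]
(array([-1.2257, -1.1565, -0.4948]), 'yawnow', np.float64(65.43), 'turn', np.float64(-0.1738), 'alt', np.float64(0.3262))
(array([-1.5774, -2.4068, -0.4949]), 'yawnow', np.float64(65.43), 'turn', np.float64(-0.1738), 'alt', np.float64(0.3262))
```

```bash
python3 -m handwheel '[[0,0,-0.3,0],[-0.735,-0.646,-0.495,0.332],[-0.735,-0.646,-0.495,0.332],[-0.735,-0.646,-0.495,0.332],[-0.735,-0.646,-0.495,0.332],[-0.735,-0.646,-0.495,0.332],[-0.735,-0.646,-0.495,0.332],[-0.735,-0.646,-0.495,0.332],[-0.735,-0.646,-0.495,0.332],[-0.735,-0.646,-0.495,0.332],[-0.735,-0.646,-0.495,0.332],[-0.735,-0.646,-0.495,0.332],[-0.735,-0.646,-0.495,0.332],[-0.735,-0.646,-0.495,0.332],[-0.735,-0.646,-0.495,0.332],[-0.735,-0.646,-0.495,0.332],[-0.735,-0.646,-0.495,0.332],[-0.735,-0.646,-0.495,0.332],[-0.735,-0.646,-0.495,0.332],[-0.735,-0.646,-0.495,0.332]]' 70
python3 - <<'E'
from h import *
for P in([.44,.05,.35],[.42,-.27,.35]): print(rows(P,-54))
E
```

```text
time: 3.37
position: [0.3797, 0.3004, 0.3501]
tool_rot: [0.951, 0.309, 0.0, -0.0]
ft_force: [0.1, 0.2, -0.8]
grip_width: 0.0609
grip_force: 0.0
(array([-3.287e-01,  7.932e-01,  3.000e-04]), 'yawnow', np.float64(-53.95), 'turn', np.float64(0.0001), 'alt', np.float64(-0.4999))
(array([-1.0102e+00,  1.6164e+00,  3.0000e-04]), 'yawnow', np.float64(-53.95), 'turn', np.float64(0.0001), 'alt', np.float64(-0.4999))
```

```bash
python3 -m handwheel '[[-0.329,0.793,0,0],[-0.329,0.793,0,0],[-0.329,0.793,0,0],[-0.329,0.793,0,0],[-0.329,0.793,0,0],[-0.329,0.793,0,0],[-0.329,0.793,0,0]]'
python3 -m handwheel '[[-0.682,0.823,0,0],[-0.682,0.823,0,0],[-0.682,0.823,0,0],[-0.682,0.823,0,0],[-0.682,0.823,0,0],[-0.682,0.823,0,0],[-0.682,0.823,0,0],[-0.682,0.823,0,0],[-0.682,0.823,0,0],[-0.682,0.823,0,0],[-0.682,0.823,0,0]]'
python3 - <<'E'
from h import *
c=cam("wrist");save(c,"w1.png");print(c["T"].round(3).tolist())
for l,z in(("trim_mid",.117),("stand_ledge",.034),("roller_grip",.128),("jig",.07)):
    for d in vision.outline_of("wrist",l)[:2]: print(l,round(d["conf"],2),d["mask"].sum(),np.round(d["point"]),[np.round(x,3) for x in pca(c,d["mask"],z)])
    for d in vision.look_for("wrist",l)[:2]: print(" lf",round(d["conf"],2),np.round(d["point"]),ray(c,d["point"],z).round(3))
for P in([.401,-.298,.034],[.401,-.298,.128],[.517,-.25,.117]): print(np.round(proj(c,P)))
E
```

```text
time: 3.95
position: [0.4411, 0.0443, 0.3503]
tool_rot: [0.952, 0.306, 0.0, 0.002]
ft_force: [-0.4, 0.8, 0.5]
grip_width: 0.0605
grip_force: 0.0
time: 4.87
position: [0.4184, -0.269, 0.3498]
tool_rot: [0.951, 0.309, -0.0, -0.001]
ft_force: [-0.3, 0.8, 0.2]
grip_width: 0.0606
grip_force: 0.0
[[0.588, -0.77, -0.246, 0.486], [-0.809, -0.561, -0.178, -0.22], [-0.001, 0.304, -0.953, 0.532], [0.0, 0.0, 0.0, 1.0]]
trim_mid 0.9 11693 [112. 308.] [array([ 0.519, -0.252]), array([0.091, 0.25 ]), np.float64(35.654)]
 lf 0.74 [110. 308.] [ 0.51  -0.25   0.117]
 lf 0.52 [111. 387.] [ 0.567 -0.33   0.117]
stand_ledge 0.82 1558 [177. 278.] [array([ 0.405, -0.299]), array([0.092, 0.071]), np.float64(37.557)]
stand_ledge 0.53 324 [110. 389.] [array([ 0.582, -0.355]), array([0.027, 0.024]), np.float64(36.024)]
 lf 0.62 [167. 288.] [ 0.43  -0.283  0.034]
roller_grip 0.94 1220 [192. 186.] [array([ 0.338, -0.186]), array([0.067, 0.041]), np.float64(14.658)]
roller_grip 0.93 997 [241. 225.] [array([ 0.308, -0.265]), array([0.065, 0.043]), np.float64(59.375)]
 lf 0.9 [192. 286.] [ 0.414 -0.288  0.128]
 lf 0.88 [192. 190.] [ 0.341 -0.189  0.128]
jig 0.96 11668 [111. 309.] [array([ 0.523, -0.256]), array([0.102, 0.278]), np.float64(35.654)]
 lf 0.61 [108. 310.] [ 0.516 -0.255  0.07 ]
[187. 284.]
[204. 286.]
[105. 311.]
```

View pics/w1.png

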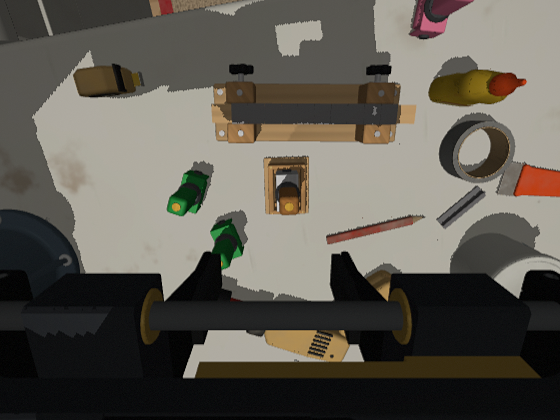

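```bash
python3 - <<'E'
from h import *
c=cam("wrist");f=c["frame"].astype(int)
print("handle",ray(c,(208,288),.128))
for r in (96,102,106,110,114,118,122,126,130): print(r,f[r,300].tolist(),f[r,215].tolist(),f[r,405].tolist())
m=np.zeros(f.shape[:2],np.uint8);sat=f.max(2)-f.min(2)
m[85:140,200:420]=((sat<18)&(f.max(2)<110)&(f.max(2)>40))[85:140,200:420]
n,L,S,_=cv2.connectedComponentsWithStats(m);k=1+S[1:,4].argmax();print(S[k])
for z in(.115,.123):print([np.round(x,4) for x in pca(c,L==k,z)])
# trim in perspective: end pts
g=cv2.resize(c["frame"][80:230,200:420],None,fx=3.6,fy=3.6,interpolation=3);cv2.imwrite("pics/w1c.png",g[:,:,::-1])
E
```

```text
handle [ 0.39821579 -0.30446765  0.128     ]
96 [78, 62, 42] [146, 117, 80] [174, 171, 161]
102 [81, 66, 46] [164, 132, 91] [175, 171, 161]
106 [52, 52, 51] [180, 144, 100] [183, 147, 100]
110 [53, 53, 53] [173, 139, 97] [180, 145, 99]
114 [51, 51, 51] [164, 131, 91] [183, 149, 103]
118 [53, 52, 51] [180, 146, 101] [183, 148, 102]
122 [95, 94, 95] [167, 135, 93] [182, 144, 98]
126 [146, 118, 81] [138, 111, 77] [176, 172, 162]
130 [151, 121, 84] [143, 115, 81] [175, 171, 161]
[ 231  103  166   22 3307]
[array([ 0.5113, -0.2597]), array([0.0248, 0.2038]), np.float64(36.0252)]
[array([ 0.5108, -0.2589]), array([0.0243, 0.1999]), np.float64(36.0252)]
```

View pics/w1c.png

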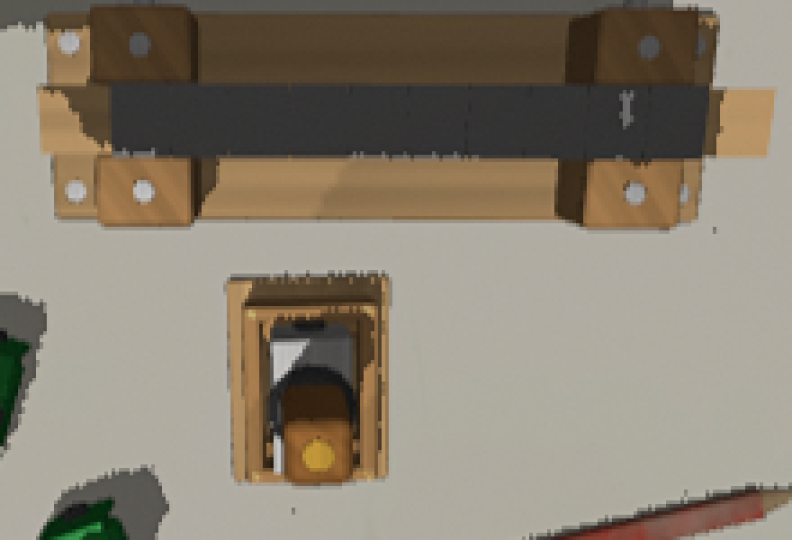

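```bash
python3 - <<'E'
from h import *
c=cam("wrist")
p=ray(c,(205.6,288.3),.128);print(p)
s=ray(c,(80+380/3.6,200+310/3.6),.034);print("stand",s)
p[2]=.086;print(rows(p,-54))
E
```

```text
[ 0.40102345 -0.30300522  0.128     ]
stand [ 0.405563   -0.29981154  0.034     ]
(array([-0.1122,  0.0552,  0.8804]), 'yawnow', np.float64(-54.06), 'turn', np.float64(-0.0002), 'alt', np.float64(0.4998))
```

```bash
python3 -m handwheel '[[-0.108,0.054,0,0],[-0.108,0.054,0.13,0],[-0.108,0.054,0.26,0],[-0.108,0.054,0.39,0],[-0.108,0.054,0.52,0],[-0.108,0.054,0.62,0],[-0.108,0.054,0.68,0],[-0.108,0.054,0.74,0],[-0.108,0.054,0.8,0],[-0.108,0.054,0.84,0],[-0.108,0.054,0.88,0],[-0.108,0.054,0.88,0],[-0.108,0.054,0.88,0]]'
python3 - <<'E'
from h import *
c=cam("wrist");save(c,"w2.png")
E
```

```text
time: 6.5
position: [0.4016, -0.3021, 0.0857]
tool_rot: [0.951, 0.308, -0.0, -0.001]
ft_force: [0.7, 0.5, -0.5]
grip_width: 0.061
grip_force: 0.0
```

View pics/w2.png

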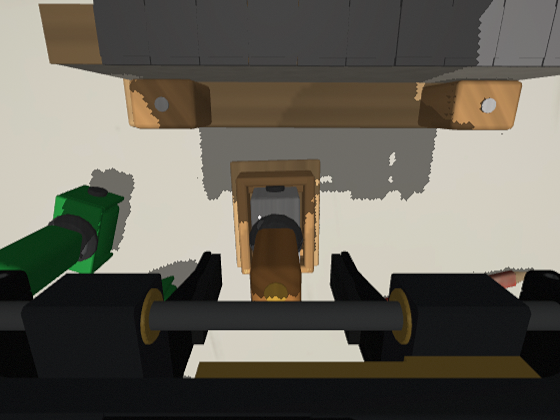

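```bash
python3 - <<'E'
from h import *
c=cam("wrist");p,_=tool();print(proj(c,[p[0],p[1],.128]),proj(c,[p[0],p[1],.066]))
E
python3 -m handwheel '[[0,0,0,0],[0,0,0,0],[0,0,0,0],[0,0,0,0],[0,0,0,0],[0,0,0,0],[0,0,0,0],[0,0,0,0]]' 0 50
```

```text
(np.float64(289.0290081237073), np.float64(276.66863347111735)) (np.float64(240.92239634473327), np.float64(276.290192019144))
time: 7.27
position: [0.4018, -0.3022, 0.0862]
tool_rot: [0.951, 0.308, 0.0, 0.0]
ft_force: [-0.9, 0.1, 1.2]
grip_width: 0.0254
grip_force: 49.8
```

```bash
python3 -m handwheel '[[0,0,-0.02,0],[0,0,-0.06,0],[0,0,-0.12,0],[0,0,-0.2,0],[0,0,-0.28,0],[0,0,-0.36,0],[0,0,-0.44,0],[0,0,-0.52,0],[0,0,-0.52,0],[0,0,-0.52,0],[0,0,-0.52,0]]'
python3 - <<'E'
from h import *
u=np.array([np.cos(np.radians(-54)),np.sin(np.radians(-54)),0])
for s in(-.09,0,.09): print(s,rows(np.array([.511,-.2593,.235])+s*u,-54))
c=cam("wrist");save(c,"w3.png")
print([robot.get_obs()[k].round(2) for k in("ft_force","moment")])
E
```

```text
time: 8.18
position: [0.4007, -0.301, 0.2407]
tool_rot: [0.951, 0.308, -0.001, -0.002]
ft_force: [0.8, 0.3, -4.1]
grip_width: 0.0256
grip_force: 49.9
-0.09 (array([ 0.3789, -0.197 ,  0.0194]), 'yawnow', np.float64(-54.09), 'turn', np.float64(-0.0002), 'alt', np.float64(0.4998))
0 (array([0.3794, 0.103 , 0.0184]), 'yawnow', np.float64(-54.09), 'turn', np.float64(-0.0002), 'alt', np.float64(0.4998))
0.09 (array([0.3798, 0.403 , 0.0174]), 'yawnow', np.float64(-54.09), 'turn', np.float64(-0.0002), 'alt', np.float64(0.4998))
[array([-0.14,  0.72, -4.44]), array([-0.03,  0.14,  0.01])]
```

View pics/w3.png

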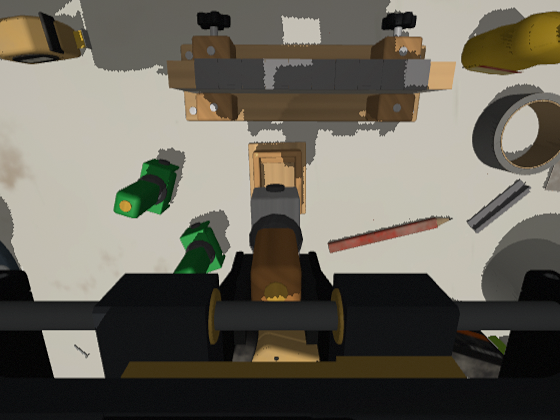

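```bash
python3 -m handwheel '[[0.1,-0.05,0,0],[0.2,-0.1,0,0],[0.3,-0.15,0,0],[0.379,-0.19,0,0],[0.379,-0.19,0,0],[0.379,-0.19,0.04,0],[0.379,-0.19,0.08,0],[0.379,-0.19,0.1,0],[0.379,-0.19,0.1,0],[0.379,-0.19,0.1,0]]'
python3 -m handwheel '[[0,0,0.005,0],[0,0,0.01,0],[0,0,0.015,0],[0,0,0.02,0],[0,0,0.02,0]]'
python3 - <<'E'
from h import *
c=cam("wrist");save(c,"w4.png")
E
```

```text
time: 9.07
position: [0.4597, -0.1893, 0.211]
tool_rot: [0.951, 0.308, -0.001, -0.001]
ft_force: [-0.2, -0.0, -3.7]
grip_width: 0.0257
grip_force: 50.1
time: 9.48
position: [0.4602, -0.1893, 0.206]
tool_rot: [0.951, 0.308, -0.0, -0.0]
ft_force: [0.1, -1.1, -3.6]
grip_width: 0.0257
grip_force: 50.1
```

View pics/w4.png

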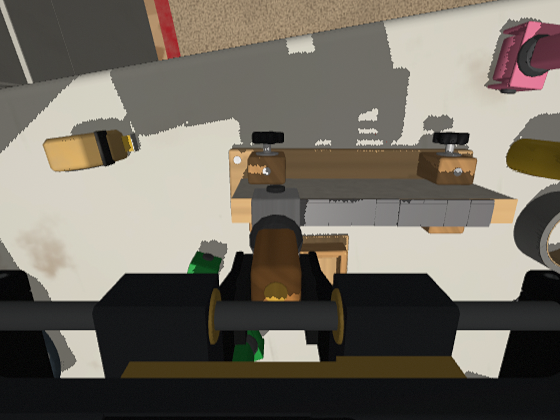

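```bash
python3 -m handwheel '[[0,0,0.0033,0],[0,0,0.0033,0]]'|egrep 'pos|ft'
python3 -m handwheel '[[0,0,0.0033,0],[0,0,0.0033,0]]'|egrep 'pos|ft'
python3 -m handwheel '[[0,0,0.0033,0],[0,0,0.0033,0]]'|egrep 'pos|ft'
```

```text
position: [0.4604, -0.1893, 0.205]
ft_force: [0.9, 0.1, -4.0]
position: [0.4604, -0.1893, 0.204]
ft_force: [-0.4, -0.4, -3.1]
position: [0.4603, -0.1893, 0.2029]
ft_force: [0.4, -0.0, -4.1]
```

```bash
python3 -m handwheel '[[0,0,0.004,0],[0,0,0.004,0]]'|egrep 'pos|ft'
python3 -m handwheel '[[0,0,0.004,0],[0,0,0.004,0]]'|egrep 'pos|ft'
python3 -m handwheel '[[0,0,0.004,0],[0,0,0.004,0]]'|egrep 'pos|ft'
```

```text
position: [0.4603, -0.1893, 0.2017]
ft_force: [-1.3, 0.2, -3.3]
position: [0.4603, -0.1893, 0.2005]
ft_force: [0.7, -0.2, -3.0]
position: [0.4603, -0.1893, 0.1993]
ft_force: [0.1, 0.7, -3.2]
```

```bash
python3 -m handwheel '[[0,0,0.003,0],[0,0,0.003,0]]'|egrep 'pos|ft'
```

```text
position: [0.4603, -0.1893, 0.1984]
ft_force: [-0.4, 0.2, -3.4]
```

```bash
python3 -m handwheel '[[0,0,0.004,0],[0,0,0.004,0]]'|egrep 'pos|ft'
python3 -m handwheel '[[0,0,0.004,0],[0,0,0.004,0]]'|egrep 'pos|ft'
python3 -m handwheel '[[0,0,0.003,0],[0,0,0.003,0]]'|egrep 'pos|ft'
```

```text
position: [0.4603, -0.1893, 0.1972]
ft_force: [0.5, -0.2, -3.6]
position: [0.4606, -0.1895, 0.1964]
ft_force: [0.5, -0.7, -2.3]
position: [0.4608, -0.1898, 0.1958]
ft_force: [-1.1, -0.3, 0.7]
```

```bash
python3 -m handwheel '[[0,0,0.003,0],[0,0,0.003,0]]'|egrep 'pos|ft'
python3 -m handwheel '[[0,0,0.003,0],[0,0,0.003,0]]'|egrep 'pos|ft'
python3 -m handwheel '[[0,0,0.003,0],[0,0,0.003,0]]'|egrep 'pos|ft'
```

```text
position: [0.4608, -0.1897, 0.1952]
ft_force: [-1.6, 0.5, 4.5]
position: [0.4608, -0.1896, 0.1946]
ft_force: [-1.8, 0.2, 7.0]
position: [0.4608, -0.1896, 0.1938]
ft_force: [-1.2, 0.2, 7.1]
```

```bash
python3 -m handwheel '[[0,0,0.004,0],[0,0,0.004,0]]'|egrep 'pos|ft'
python3 -m handwheel '[[0,0,0.004,0],[0,0,0.004,0]]'|egrep 'pos|ft'
```

```text
position: [0.461, -0.1897, 0.1931]
ft_force: [-1.8, 0.6, 11.0]
position: [0.4618, -0.1906, 0.193]
ft_force: [-2.3, -0.2, 14.7]
```

```bash
python3 -m handwheel '[[0,0.008,0,0],[0,0.016,0,0],[0,0.025,0,0],[0,0.034,0,0],[0,0.034,0,0]]' - 60|egrep 'pos|ft|tool'
python3 -m handwheel '[[0,0.008,0,0],[0,0.016,0,0],[0,0.025,0,0],[0,0.034,0,0],[0,0.034,0,0]]'|egrep 'pos|ft'
```

```text
position: [0.4686, -0.2001, 0.1929]
tool_rot: [0.951, 0.308, 0.002, 0.003]
ft_force: [-1.1, -1.5, 14.2]
position: [0.4738, -0.2071, 0.193]
ft_force: [-2.6, 0.7, 14.1]
```

```bash
for i in 1; do python3 -m handwheel '[[0,0.01,0,0],[0,0.02,0,0],[0,0.03,0,0],[0,0.04,0,0],[0,0.05,0,0],[0,0.05,0,0]]'|egrep 'pos|ft'; done
python3 -m handwheel '[[0,0.01,0,0],[0,0.02,0,0],[0,0.03,0,0],[0,0.04,0,0],[0,0.05,0,0],[0,0.05,0,0]]'|egrep 'pos|ft'
```

```text
position: [0.4827, -0.2194, 0.1929]
ft_force: [-2.2, 0.4, 15.0]
position: [0.4923, -0.2325, 0.1929]
ft_force: [-1.0, -0.6, 11.1]
```

```bash
python3 -m handwheel '[[0,0.01,0.002,0],[0,0.02,0.002,0],[0,0.03,0.002,0],[0,0.04,0.002,0],[0,0.05,0.002,0],[0,0.05,0.002,0]]'|egrep 'pos|ft'
python3 -m handwheel '[[0,0.01,0,0],[0,0.02,0,0],[0,0.03,0,0],[0,0.04,0,0],[0,0.05,0,0],[0,0.05,0,0]]'|egrep 'pos|ft'
```

```text
position: [0.5013, -0.2448, 0.1928]
ft_force: [-0.2, -0.8, 13.5]
position: [0.5094, -0.2559, 0.1928]
ft_force: [-1.4, 0.8, 13.2]
```

```bash
python3 -m handwheel '[[0,0.01,0,0],[0,0.02,0,0],[0,0.03,0,0],[0,0.04,0,0],[0,0.05,0,0],[0,0.06,0,0],[0,0.06,0,0]]'|egrep 'pos|ft'
python3 -m handwheel '[[0,0.01,0,0],[0,0.02,0,0],[0,0.03,0,0],[0,0.04,0,0],[0,0.05,0,0],[0,0.06,0,0],[0,0.06,0,0]]'|egrep 'pos|ft'
```

```text
position: [0.5192, -0.2695, 0.1927]
ft_force: [-2.7, 2.8, 14.7]
position: [0.5297, -0.2839, 0.1926]
ft_force: [-1.6, 1.4, 13.7]
```

```bash
python3 -m handwheel '[[0,0.01,0,0],[0,0.02,0,0],[0,0.03,0,0],[0,0.04,0,0],[0,0.05,0,0],[0,0.06,0,0],[0,0.07,0,0],[0,0.07,0,0]]'|egrep 'pos|ft'
python3 -m handwheel '[[0,0.01,0,0],[0,0.02,0,0],[0,0.03,0,0],[0,0.04,0,0],[0,0.05,0,0],[0,0.06,0,0],[0,0.07,0,0],[0,0.07,0,0]]'|egrep 'pos|ft'
python3 -m handwheel '[[0,0.01,0,0],[0,0.02,0,0],[0,0.03,0,0],[0,0.04,0,0],[0,0.05,0,0],[0,0.05,0,0]]'|egrep 'time|pos|ft|tool'
```

```text
position: [0.5418, -0.3004, 0.1925]
ft_force: [-1.4, 2.6, 14.0]
position: [0.554, -0.3172, 0.1923]
ft_force: [-2.1, 4.0, 12.4]
time: 17.87
position: [0.5644, -0.3315, 0.1922]
tool_rot: [0.951, 0.308, 0.002, 0.003]
ft_force: [0.5, -1.0, 7.9]
```

```bash
python3 -m handwheel '[[0,0.005,0.003,0],[0,0.008,0.006,0],[0,0.008,0.006,0],[0,0.008,0.006,0]]'|egrep 'time|pos|ft|tool'
```

```text
time: 18.2
position: [0.5664, -0.3341, 0.1921]
tool_rot: [0.951, 0.308, 0.003, 0.004]
ft_force: [0.0, -0.4, 11.8]
```

```bash
python3 -m handwheel '[[0,-0.015,0,0],[0,-0.03,0,0],[0,-0.045,0,0],[0,-0.06,0,0],[0,-0.075,0,0],[0,-0.09,0,0],[0,-0.105,0,0],[0,-0.12,0,0],[0,-0.12,0,0]]'|egrep 'time|pos|ft|tool'
```

```text
time: 18.95
position: [0.545, -0.3046, 0.1923]
tool_rot: [0.951, 0.308, 0.003, 0.004]
ft_force: [-0.3, 0.1, 14.2]
```

```bash
python3 -m handwheel '[[0,-0.015,0,0],[0,-0.03,0,0],[0,-0.045,0,0],[0,-0.06,0,0],[0,-0.075,0,0],[0,-0.09,0,0],[0,-0.105,0,0],[0,-0.12,0,0],[0,-0.12,0,0]]'|egrep 'time|pos|ft'
python3 -m handwheel '[[0,-0.015,0,0],[0,-0.03,0,0],[0,-0.045,0,0],[0,-0.06,0,0],[0,-0.075,0,0],[0,-0.09,0,0],[0,-0.105,0,0],[0,-0.12,0,0],[0,-0.12,0,0]]'|egrep 'time|pos|ft'
```

```text
time: 19.7
position: [0.5241, -0.2759, 0.1925]
ft_force: [-0.3, -0.4, 15.4]
time: 20.45
position: [0.5032, -0.2471, 0.1927]
ft_force: [-1.4, -1.1, 18.9]
```

```bash
python3 -m handwheel '[[0,-0.015,-0.001,0],[0,-0.03,-0.002,0],[0,-0.045,-0.002,0],[0,-0.06,-0.002,0],[0,-0.075,-0.002,0],[0,-0.09,-0.002,0],[0,-0.105,-0.002,0],[0,-0.12,-0.002,0],[0,-0.12,-0.002,0]]'|egrep 'time|pos|ft'
python3 -m handwheel '[[0,-0.015,0,0],[0,-0.03,0,0],[0,-0.045,0,0],[0,-0.06,0,0],[0,-0.075,0,0],[0,-0.09,0,0],[0,-0.105,0,0],[0,-0.12,0,0],[0,-0.135,0,0],[0,-0.135,0,0]]'|egrep 'time|pos|ft'
```

```text
time: 21.2
position: [0.482, -0.2178, 0.1928]
ft_force: [-0.9, -0.4, 18.2]
time: 22.03
position: [0.4584, -0.1853, 0.1927]
ft_force: [-2.1, -0.6, 20.5]
```

```bash
python3 -m handwheel '[[0,0,-0.03,0],[0,0,-0.08,0],[0,0,-0.16,0],[0,0,-0.17,0],[0,0,-0.17,0],[0,0,-0.17,0]]'|egrep 'time|pos|ft'
python3 - <<'E'
from h import *
print(rows([.4018,-.3022,.245],-54.0))
E
```

```text
time: 22.53
position: [0.4546, -0.1817, 0.2384]
ft_force: [-0.9, -0.4, -3.9]
(array([-0.3781,  0.2219, -0.0223]), 'yawnow', np.float64(-54.09), 'turn', np.float64(-0.0003), 'alt', np.float64(0.4997))
```

```bash
python3 -m handwheel '[[-0.1,0.06,0,0],[-0.2,0.12,0,0],[-0.3,0.18,0,0],[-0.378,0.222,0,0],[-0.378,0.222,0,0],[-0.378,0.222,0,0],[-0.378,0.222,0,0],[-0.378,0.222,0,0]]'|egrep 'time|pos|ft|tool'
python3 - <<'E'
from h import *
c=cam("wrist");save(c,"w5.png");c2=cam("side");save(c2,"s2.png")
a=cv2.imread("pics/w3.png")[150:420,180:380];b=cv2.imread("pics/w5.png")[150:420,180:380]
t=cv2.imread("pics/w5.png")[50:110,150:470]
m=np.hstack([a,b]);t=cv2.resize(t,(800,150));m=cv2.resize(m,(800,450))
cv2.imwrite("pics/m5.png",np.vstack([t,m][:2])[:600])
E
```

```text
time: 23.2
position: [0.4022, -0.3012, 0.2383]
tool_rot: [0.951, 0.309, -0.0, -0.001]
ft_force: [-0.1, 0.1, -3.7]
```

View pics/m5.png

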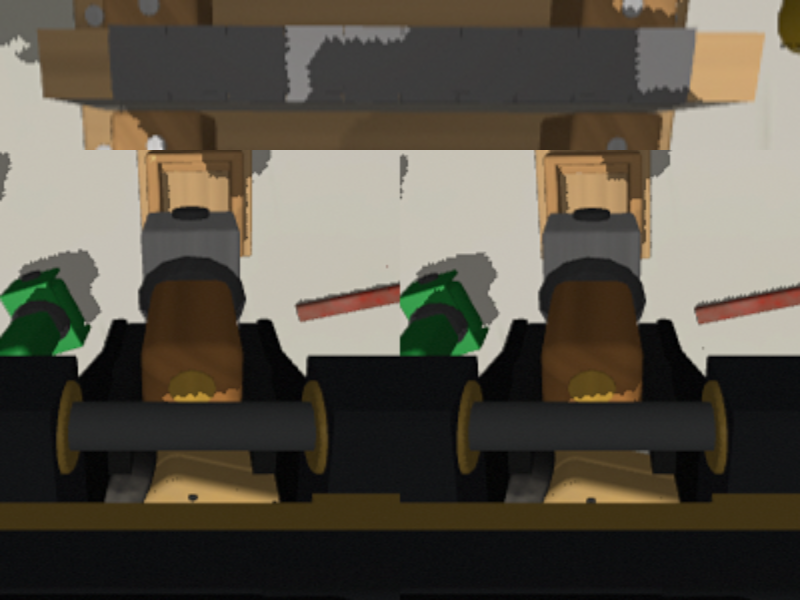

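```bash
python3 -m handwheel '[[-0.002,0.001,0.06,0],[-0.002,0.001,0.14,0],[-0.002,0.001,0.22,0],[-0.002,0.001,0.28,0],[-0.002,0.001,0.33,0],[-0.002,0.001,0.36,0],[-0.002,0.001,0.38,0],[-0.002,0.001,0.4,0],[-0.002,0.001,0.4,0],[-0.002,0.001,0.4,0]]'|egrep 'time|pos|ft|tool'
python3 -m handwheel '[[0,0,0.01,0],[0,0,0.02,0],[0,0,0.03,0],[0,0,0.04,0],[0,0,0.05,0],[0,0,0.06,0],[0,0,0.07,0],[0,0,0.08,0],[0,0,0.09,0],[0,0,0.09,0],[0,0,0.09,0]]'|egrep 'time|pos|ft|tool'
```

```text
time: 24.13
position: [0.4026, -0.3035, 0.1197]
tool_rot: [0.951, 0.308, 0.0, 0.0]
ft_force: [0.2, -0.5, -2.8]
time: 25.05
position: [0.4021, -0.3032, 0.0921]
tool_rot: [0.951, 0.308, -0.0, -0.0]
ft_force: [-0.1, 0.3, -3.3]
```

Free so far; final 6 mm.

```bash
python3 -m handwheel '[[0,0,0.004,0],[0,0,0.008,0],[0,0,0.012,0],[0,0,0.016,0],[0,0,0.016,0],[0,0,0.016,0]]'|egrep 'time|pos|ft'
python3 -m handwheel '[[0,0,0.003,0],[0,0,0.006,0],[0,0,0.006,0]]'|egrep 'time|pos|ft'
```

```text
time: 25.55
position: [0.4022, -0.3033, 0.0875]
ft_force: [1.0, -0.5, -3.9]
time: 25.8
position: [0.4023, -0.3036, 0.0863]
ft_force: [-2.1, 0.3, 1.7]
```

```bash
python3 -m handwheel '[[0,0,0,0],[0,0,0,0],[0,0,0,0],[0,0,0,0],[0,0,0,0],[0,0,0,0]]' 70|egrep 'ft|grip|pos'
python3 -m handwheel '[[0,0,-0.03,0],[0,0,-0.08,0],[0,0,-0.16,0],[0,0,-0.26,0],[0,0,-0.38,0],[0,0,-0.5,0],[0,0,-0.6,0],[0,0,-0.7,0],[0,0,-0.7,0],[0,0,-0.7,0],[0,0,-0.7,0]]'
python3 - <<'E'
from h import *
c=cam("wrist");a=c["frame"][60:260,150:470]
s=cam("side")["frame"][190:270,150:290]
g=np.vstack([cv2.resize(a,(480,300),interpolation=2),cv2.resize(s,(480,280),interpolation=2)])
cv2.imwrite("pics/fin.png",g[:,:,::-1])
for h in (.128,.066):print(h,proj(c,[.4021,-.3032,h]))
E
```

```text
position: [0.4023, -0.3034, 0.0858]
ft_force: [0.2, -0.2, 0.2]
grip_width: 0.0565
grip_force: 0.0
time: 27.22
position: [0.4017, -0.3027, 0.2955]
tool_rot: [0.951, 0.308, -0.0, -0.0]
ft_force: [1.0, -0.1, 0.4]
grip_width: 0.0606
grip_force: 0.0
0.128 (np.float64(190.07744740314035), np.float64(276.3982932495135))
0.066 (np.float64(178.87560843177548), np.float64(276.29917132584217))
```

View pics/fin.png

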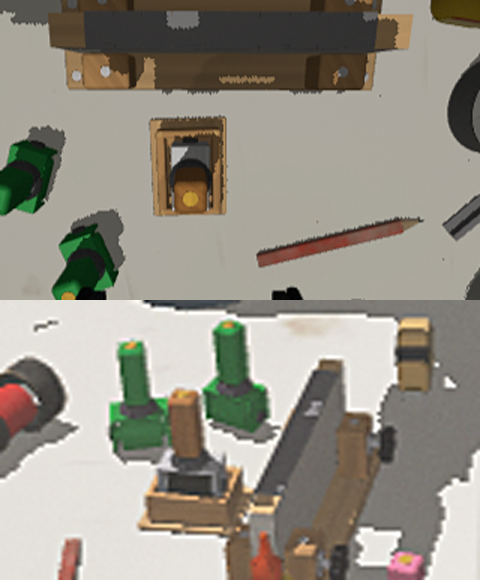

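```bash
python3 -c "
from rig import job
print(job.hand_in())"
```

```text
the job is handed in; nothing more can be done
None
```

I rolled the trim twice end to end at up to about 24 N. The force and height readings and the last picture suggest it is flush. The roller is back upright in its stand and released, and I handed the job in at about 27 s; no verdict was returned.

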